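# Demagnetise a clipper blade

### The arm

A 6-joint arm with a two-finger parallel gripper is mounted at the origin on a cart in front of the work surface, level with it; the furniture and walls round the work are solid. World frame = base frame: x ahead of the robot, y to its left, z up, the work surface at z = 0. Lengths are in m, angles in degrees, forces in N, time in s.
With the tool pointing down it reaches from about 0.3 to 0.75 m from the base axis. Payload 8.5 kg.
Tool frame: the origin (TCP) lies at the very end of the fingers, on their centre line; the grasp point (between the pads) lies 19 mm behind it; z points along the fingers, y is the line along which they close (so a half turn about z gives the same grasp; the last joint's range is limited). The gripper opens to 85 mm and grips with 20 to 120 N. Pads are 22 mm wide; open, the fingers measure 114 mm over their backs; the gripper's body (76 mm by 85 mm) begins 54 mm behind the grasp point. The pads swing forward as they close: fully open they stand 13 mm farther back than shut.
Start: joints at [-87.737, 21.807, 74.336, -0, 83.858, -12.336], TCP at [0.139, -0.532, 0.231] pointing down, gripper open.
Joint ranges: [-178.18, 178.18], [-50.72, 133.34], [12.68, 142.11], [-81.47, 261.47], [9.98, 163.14], [-165.26, 165.26]. Speed limits (degrees/s): [136.94, 136.94, 180, 180, 180, 180].

### API

Orientations are given as a 3x3 rotation matrix whose columns are the frame's x, y, z axes.
In Python, from rig import observe, cams, ticket gives the robot as it stands.
- The arm moves only by the tool move_arm, never from a script. Its arguments are lists of equal length, an entry for each row: "jaw": the finger opening in cm, from 0 to 8.54; "dp": the shift along the tool's x, y, z in cm, a list of three; "turn": the turn, a rotation vector about the tool's x, y, z in rad, a list of three. In form: {"jaw": [jaw, ...], "dp": [[tx, ty, tz], ...], "turn": [[wx, wy, wz], ...]}. A call has 1 to 12 rows; each row shifts and turns the commanded pose from where the row before left it, along the tool's axes as they then stand; what a row does not reach is not made up. A row lasts 1/12 s, in which the tool goes at most 41.7 mm and 7.16 degrees, less where a joint would pass 70% of its speed; a pose out of reach is approached as far as the arm can. A call is refused whole if a number of a shift passes 4.17 or a number of a turn 0.125, either way. A call with a gripper value outside its range is refused whole. The fingers move at their own pace and stop on an object; "force" is the grip in N (left out, the last holds). Time passes only in rows, so rows that do not move let the fingers close. It gives the time, the measured TCP pose, the force, the opening and the grip force at its end, in the units of the state.
- observe(): the state, without advancing time (a new reading comes with each control period).
- cams.get_image(name): name is "scene" or "top" or "wrist"; returns (picture, depth): 400x640x3 uint8, red, green, blue; 400x640 float32, m along the optical axis (not along the pixel's ray), 0 where there is no reading.
- cams.calibration(name): a dict with "vertical_fov" (degrees; the focal length in pixels is half the picture's height over the tangent of half this angle, whatever the lens; pixels are square), "cx", "cy" (the principal point, pixels), "k1" (the pictures are not rectified: a ray, as slopes to the right and down, at radius r is drawn at 1 + k1 r^2 times it, then the intrinsics apply), "view" (4x4, takes a point from world to camera coordinates); the wrist camera has in their place "tool_from_camera" (4x4, takes a point from camera to tool coordinates, whose origin is the TCP and whose axes are the flange's). Camera axes: x right, y up, looking along -z (the intrinsics and any distortion apply to the point x, -y, -z); pixel columns grow to the right and rows downward; lengths in m; the calibration is good to about 2 mm. A picture is of the moment at which its call begins: read the wrist's pose just before it. calibration takes no time and is no camera call.
- ticket.close_job(): hands the job in; it is judged then, once.
Trained networks look in the newest picture that a camera, given by its name, has taken for a name from the list of things; names that differ only in an ending like _2 or _b are one class to them, and where a whole thing is asked for, a point or a joint stands for the part that bears it (a point fixed in the world has none). Each returns a list of dicts, best first, with "p" (0 to 1); they miss things now and then, are a little off and sometimes report something else, mostly with a low value. They report only what shows in the picture. A call takes as long as a camera call.
- cams.spot_in(camera, query): "box" ([centre column, centre row, width, height] as shares, 0 to 1, of the picture: columns of its width, rows of its height, round what is visible of it).
- cams.outline_of(camera, query): "mask" (400x640 bool, what is visible of it) and "box" ([centre column, centre row, width, height] as shares, 0 to 1, of the picture: columns of its width, rows of its height, round what is visible of it).
- cams.mark_of(camera, query): "location" ([column, row] as shares, 0 to 1, of the picture: columns of its width, rows of its height: a listed point, or the origin of a listed thing).
The state is a dict: "time_s": time; "q": joint angles; "qvel": joint speeds; "joint_efforts": joint torques, N m; "position": TCP position; "tool_rot": TCP orientation; "ft_force": force on the tool from outside, world axes, zero at the start; "wrist_torque": the same for the moment, N m; "grip_width": finger opening in m; "gripper_force": force on a finger pad.
Only numpy, scipy, OpenCV 4.12 (cv2) and the standard library are available. Lean on these libraries where they do the work, as an engineer would, in place of code of your own. Each camera call takes 0.05 s, during which the arm holds its last target. There are 200 camera calls.

### The job

Lay the clipper blade lengthwise and centred on the steel bar of the demagnetiser, then turn its selector knob from the white mark to the red mark until it clicks in, and only then press the green pulse button fully down and let it go. Leave the other tools and tins where they are.

Things in the scene. Friction and masses are not known exactly. Their poses are not given: they have to be found in the camera images.
- demagnetiser: Flat grey box with an aluminium top plate, 125 mm (x) by 200 mm (y), the top plate 45 mm above the table; fixed to the table. Origin: centre of its underside; its z is up, its -x side faces the robot. On its top: the steel bar at its -y side, the selector knob in the middle, the green button at its +y side near the front.
- pole_bar_top (a point): Centre of the top face of the raised steel bar on the demagnetiser: 20 mm wide (x) by 56 mm long (y, level with the box's y), its top face 55 mm above the table and 10 mm above the plate. Axes as the demagnetiser's. The plate is flat and clear for 25 mm either side of the bar in x.
- clipper_blade: Grey steel clipper blade, about 0.05 kg, lying flat along the dressing stick. Origin on its underside, z up. Solid base plate x -16 to +10, y -22 to +22 mm, 3 mm thick; upper plate x -13 to +6 mm up to 7 mm; teeth drawn on to x = +16 mm are not solid. Pinch it along its x: those sides overhang the stick (and the bar), so fingertips may reach 5 mm below its underside.
- blade_mid (a point): Middle of the underside of the blade's solid base plate (3 mm to -x of the blade's origin); axes as the blade's. This is the point that must come over the middle of the steel bar; the grip is best centred on it.
- dressing_stick: Grey-green abrasive stick, 22 mm (x) by 130 mm (y) by 22 mm high, fixed on the table; origin: centre of its underside. The blade starts on top of it.
- selector_grip (a point): On the knob's vertical axis, 66 mm above the table, at the height to grip; turns with the knob: x along its grip bar to the pointer end (white line), y across it. Black knob: skirt 38 mm diameter up to 54 mm above the table; on it an upright bar 11 mm thick, from 16 mm behind to 23 mm ahead of the axis, up to 80 mm above the table. Pinch the bar along y and turn about the vertical.
- selector_pointer (a point): Point on the pointer's line at the radius of the marks, 36 mm from the knob's axis, 47 mm above the table; turns with the knob. The knob is on a mark when this point lies over the mark.
- selector (a joint): Knob angle, rad, positive counter-clockwise from above; 0 = pointer on the white mark (the box's +x, away from the robot), where it starts. Sprung clicks every 0.698 rad (40 degrees): -1.396, -0.698, 0, 0.698, 1.396; end stops at -1.7 and 1.7. Turning needs up to about 0.09 N m; let go within 0.3 rad of a click, it snaps into it by itself.
- mark_red: Red round stud, 11 mm diameter, 3 mm proud of the plate, at one of the four coloured places round the knob (40 or 80 degrees to either side of the white mark, 36 mm from the knob's axis); red, yellow, green and blue studs change places from run to run.
- pulse_button (a joint): Travel of the green spring button in m: 0 = up, 0.006 = fully down; counts as pressed beyond 0.0045. About 4.5 N presses it fully down; it springs back.
- pulse_button_top (a point): Centre of the top face of the green button (22 mm diameter, in a black collar of 38 mm diameter that stands 12 mm over the plate), 67 mm above the table when up. Press straight down.
- paste_tin: Bystander: round tin with an orange lid, 60 mm diameter, 24 mm high, to the left near the vice; origin: centre of its underside.
- oil_bottle: Bystander: white bottle with a red cap, 37 mm diameter, 113 mm high, behind the demagnetiser to the right; origin: centre of its underside.
- clipper_grey: Bystander: grey hair clipper, 46 x 174 x 38 mm, on the right side of the table; origin: centre of its underside.
- bench_grinder_grey: Fixed obstacle: grey bench grinder, 260 mm high, just right of the work; it fills world x 0.40 to 0.66 m, y -0.34 to +0.07 m, its open wheel housing on the left reaching furthest forward. The arm starts close behind it: lift and move left before going down. A red grinder stands further right, and a 180 mm high drawer cabinet from x 0.68, y 0.37 m on.
- driver_red: Bystander: red screwdriver, 28 x 190 x 28 mm, in front of the grey grinder; origin: centre of its underside.

How it is judged:
By the outcome, as a careful person would: the job done as asked, in the order asked, and still so for the second after the job is handed in, with the robot touching nothing.
It also fails if it takes over 66 s, if anything falls off the work surface, if the arm or the gripper's body presses on something with over 40 N, if the wrist force passes 120 N, or if a joint passes its speed limit or range.

## Working session

There is one attempt and no reset: what is moved stays moved. The work goes in short steps, Python scripts to look and compute and a tool call to move; the robot and the scene stay as the last step left them, time stands still between calls to the robot, and variables do not carry over. Pictures are saved under pics/ and viewed, at most 10 in all, crops included, and the job is handed in when it is done.

Besides the shell and the picture viewer there is one more tool, called after "Request:" as name(argument=value, ...), one argument or row to a line, values as JSON. move_arm: Moves the arm, as the interface text tells. Its arguments: {"type":"object","properties":{"jaw":{"type":"array","items":{"type":"number"}},"dp":{"type":"array","items":{"type":"array","items":{"type":"number"}}},"turn":{"type":"array","items":{"type":"array","items":{"type":"number"}}},"force":{"type":"number"}},"required":["jaw","dp","turn"]}

```bash
mkdir -p pics; ls
cat > h.py <<'E'
import numpy as np, cv2, json
from rig import observe, cams, ticket
def K(name):
    c=cams.calibration(name); f=200/np.tan(np.radians(c['vertical_fov'])/2); return c,f
def cam2world(name,s=None):
    c,f=K(name)
    if 'view' in c: return np.linalg.inv(np.array(c['view']))
    s=s or observe(); T=np.eye(4); T[:3,:3]=s['tool_rot']; T[:3,3]=s['position']
    return T@np.array(c['tool_from_camera'])
def ray(name,u,v,s=None):
    c,f=K(name); d=np.array([(u-c['cx'])/f,(v-c['cy'])/f]); x=d.copy()
    for _ in range(20): x=d/(1+c['k1']*(x@x))
    T=cam2world(name,s); return T[:3,3],T[:3,:3]@np.array([x[0],-x[1],-1])
def onz(name,u,v,z,s=None):
    o,d=ray(name,u,v,s); return o+d*(z-o[2])/d[2]
def snap(name,fn=None):
    s=observe(); im,de=cams.get_image(name)
    if fn: cv2.imwrite('pics/'+fn,im[:,:,::-1])
    return s,im,de
def mark(name,q,z,s=None):
    for r in cams.mark_of(name,q)[:2]:
        u,v=r['location'][0]*640,r['location'][1]*400
        print(name,q,round(r['p'],2),(round(u,1),round(v,1)),onz(name,u,v,z,s).round(4))
def tool(s,p):  # world point -> tool frame cm
    return (np.array(s['tool_rot']).T@(np.array(p)-s['position'])*100).round(2)
E
python3 - <<'E'
from h import *
s=observe(); print(np.array(s['tool_rot']).round(3),s['position'],s['grip_width'],s['time_s'])
Z=dict(pole_bar_top=.055,blade_mid=.022,selector_grip=.066,selector_pointer=.047,mark_red=.048,pulse_button_top=.067,demagnetiser=0,dressing_stick=0,clipper_blade=.022)
for n in('top','scene'):
    snap(n,n+'0.png')
    for q,z in Z.items(): mark(n,q,z)
E
```

```text
pics
[[ 0.968  0.252 -0.   ]
 [ 0.252 -0.968  0.001]
 [ 0.    -0.001 -1.   ]] [ 0.13861168 -0.53195393  0.23071056] 0.08513540600356553 0.0
top pole_bar_top 0.77 (263.3, 197.0) [0.6219 0.1643 0.055 ]
top blade_mid 0.49 (244.1, 255.0) [0.4465 0.2312 0.022 ]
top selector_grip 0.5 (239.8, 204.6) [0.5981 0.2363 0.066 ]
top selector_grip 0.42 (285.5, 160.1) [0.7368 0.0906 0.066 ]
top selector_pointer 0.59 (239.9, 190.8) [0.6475 0.2391 0.047 ]
top selector_pointer 0.36 (197.1, 247.4) [0.4729 0.3721 0.047 ]
top pulse_button_top 0.53 (437.3, 236.7) [ 0.4703 -0.3656  0.067 ]
top pulse_button_top 0.44 (219.4, 212.1) [0.5769 0.2994 0.067 ]
top demagnetiser 0.93 (248.9, 205.0) [0.6113 0.2178 0.    ]
top dressing_stick 0.68 (250.5, 257.5) [0.4404 0.2145 0.    ]
top dressing_stick 0.4 (287.4, 161.7) [0.7536 0.0884 0.    ]
top clipper_blade 0.41 (244.3, 254.6) [0.4477 0.2305 0.022 ]
scene pole_bar_top 0.71 (262.2, 235.5) [0.6071 0.1651 0.055 ]
scene pole_bar_top 0.66 (305.4, 298.2) [0.4188 0.2433 0.055 ]
scene blade_mid 0.77 (298.9, 297.5) [0.444  0.2346 0.022 ]
scene selector_grip 0.72 (241.0, 255.7) [0.6    0.2449 0.066 ]
scene selector_pointer 0.71 (227.6, 253.2) [0.6433 0.2487 0.047 ]
scene pulse_button_top 0.58 (232.4, 277.0) [0.575  0.2983 0.067 ]
scene demagnetiser 0.69 (245.9, 261.6) [0.6199 0.2197 0.    ]
scene demagnetiser 0.65 (241.7, 343.8) [0.4844 0.3786 0.    ]
scene dressing_stick 0.85 (305.6, 296.6) [0.4416 0.2138 0.    ]
scene clipper_blade 0.73 (295.8, 295.1) [0.4532 0.2338 0.022 ]
```

View pics/top0.png

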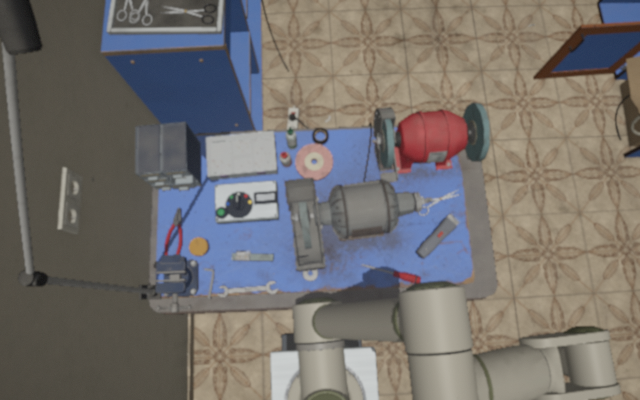

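View pics/scene0.png

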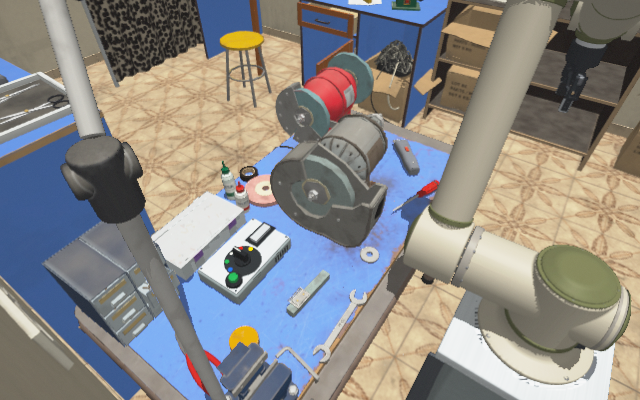

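The top view shows the demagnetiser at about (247,203), the blade on its stick at (244,255) and the grinder at (350,210). The detections agree with this. I'll lift, then swing left over the work.

Request:
move_arm(
  jaw=[8.5,8.5,8.5,8.5,8.5,8.5,8.5,8.5,8.5,8.5,8.5,8.5],
  dp=[
    [0,0,-4],
    [0,0,-4],
    [0,0,-4],
    [0,0,-2],
    [2.56,-3.02,0],
    [2.56,-3.02,0],
    [2.56,-3.02,0],
    [2.56,-3.02,0],
    [2.56,-3.02,0],
    [2.56,-3.02,0],
    [2.56,-3.02,0],
    [2.56,-3.02,0],
  ],
  turn=[
    [0,0,0],
    [0,0,0],
    [0,0,0],
    [0,0,0],
    [0,0,0],
    [0,0,0],
    [0,0,0],
    [0,0,0],
    [0,0,0],
    [0,0,0],
    [0,0,0],
    [0,0,0],
  ],
)

```text
time_s: 2.0
position: [0.2761, -0.2449, 0.3715]
tool_rot: [[0.968, 0.251, 0.0], [0.251, -0.968, -0.0], [0.0, 0.001, -1.0]]
ft_force: [0.1, -0.9, -0.3]
grip_width: 0.0846
gripper_force: 0.0
```

Request:
move_arm(
  jaw=[8.5,8.5,8.5,8.5,8.5,8.5,8.5,8.5,8.5,8.5,8.5,8.5],
  dp=[
    [2.56,-3.02,0],
    [2.56,-3.02,0],
    [2.56,-3.02,0],
    [2.56,-3.02,0],
    [2.56,-3.02,0],
    [2.56,-3.02,0],
    [2.56,-3.02,0],
    [2.56,-3.02,0],
    [2.56,-3.02,0],
    [2.56,-3.02,0],
    [2.56,-3.02,0],
    [2.56,-3.02,0],
  ],
  turn=[
    [0,0,0],
    [0,0,0],
    [0,0,0],
    [0,0,0],
    [0,0,0],
    [0,0,0],
    [0,0,0],
    [0,0,0],
    [0,0,0],
    [0,0,0],
    [0,0,0],
    [0,0,0],
  ],
)

```text
time_s: 3.0
position: [0.4822, 0.1835, 0.3714]
tool_rot: [[0.968, 0.253, 0.0], [0.253, -0.968, -0.0], [0.0, 0.0, -1.0]]
ft_force: [0.8, -0.6, 0.3]
grip_width: 0.0849
gripper_force: 0.0
```

Request:
move_arm(
  jaw=[8.5,8.5,8.5,8.5,8.5,8.5,8.5,8.5,8.5,8.5,8.5,8.5],
  dp=[
    [0,0,0],
    [0,0,0],
    [0,0,0],
    [0,0,0],
    [0,0,0],
    [0,0,0],
    [0,0,0],
    [0,0,0],
    [0,0,0],
    [0,0,0],
    [0,0,0],
    [0,0,0],
  ],
  turn=[
    [0,0,-0.12],
    [0,0,-0.12],
    [0,0,-0.12],
    [0,0,-0.12],
    [0,0,-0.12],
    [0,0,-0.12],
    [0,0,-0.12],
    [0,0,-0.12],
    [0,0,-0.12],
    [0,0,-0.12],
    [0,0,-0.12],
    [0,0,0],
  ],
)

```text
time_s: 4.0
position: [0.4818, 0.1813, 0.3713]
tool_rot: [[-0.008, 1.0, 0.0], [1.0, 0.008, 0.0], [0.0, 0.0, -1.0]]
ft_force: [-0.0, 0.1, -0.2]
grip_width: 0.0851
gripper_force: 0.0
```

Run:
```python
from h import *
s=observe(); print(np.array(s['tool_rot']).round(3),s['position'],s['time_s'],s['q'])
Z=dict(pole_bar_top=.055,blade_mid=.022,selector_grip=.066,selector_pointer=.047,mark_red=.048,pulse_button_top=.067,demagnetiser=0,dressing_stick=0,clipper_blade=.022)
s,_,_=snap('wrist','w1.png')
for q,z in Z.items(): mark('wrist',q,z,s)
```

```text
[[-0.008  1.     0.   ]
 [ 1.     0.008  0.   ]
 [ 0.     0.    -1.   ]] [0.48183367 0.18132734 0.37134293] 4.0 [7.42888189e+00 1.46909760e+01 6.22071087e+01 1.46055639e-03
 1.03100602e+02 6.95575770e+00]
wrist pole_bar_top 0.76 (398.4, 177.4) [0.6185 0.1558 0.055 ]
wrist blade_mid 0.72 (291.9, 129.5) [0.4368 0.2318 0.022 ]
wrist selector_grip 0.86 (396.2, 125.3) [0.6046 0.2412 0.066 ]
wrist selector_pointer 0.97 (412.1, 126.0) [0.636  0.2401 0.047 ]
wrist mark_red 0.43 (407.4, 140.8) [0.6303 0.2162 0.048 ]
wrist pulse_button_top 0.44 (385.0, 88.4) [0.5829 0.2953 0.067 ]
wrist demagnetiser 0.69 (395.2, 137.0) [0.6226 0.2195 0.    ]
wrist dressing_stick 0.94 (291.9, 143.5) [0.4344 0.206  0.    ]
wrist clipper_blade 0.64 (297.6, 128.0) [0.4467 0.2343 0.022 ]
```

View pics/w1.png

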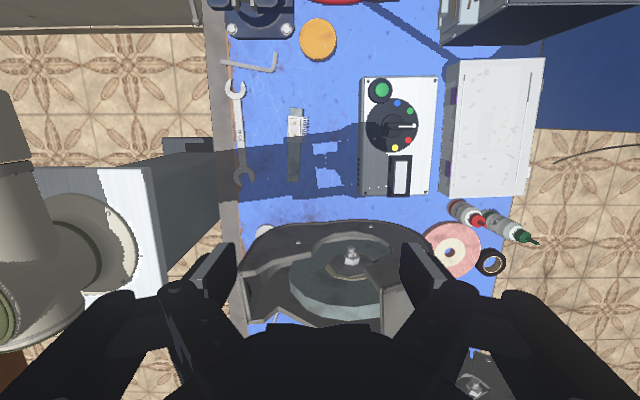

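The wrist view shows the blade at (297,127) with its teeth toward +x. The knob is at (392,126) with its pointer on white, and the red stud at (407,140) is 40° clockwise, so the knob angle to reach is -0.698 rad. I'll go down for a close look.

Request:
move_arm(
  jaw=[8.5,8.5,8.5,8.5,8.5,8.5,8.5,8.5],
  dp=[
    [1,-2.2,0],
    [1,-2.2,3],
    [0,0,4],
    [0,0,4],
    [0,0,4],
    [0,0,3],
    [0,0,0],
    [0,0,0],
  ],
  turn=[
    [0,0,0],
    [0,0,0],
    [0,0,0],
    [0,0,0],
    [0,0,0],
    [0,0,0],
    [0,0,0],
    [0,0,0],
  ],
)

```text
time_s: 5.17
position: [0.4377, 0.2011, 0.1914]
tool_rot: [[-0.004, 1.0, -0.002], [1.0, 0.004, -0.0], [-0.0, -0.002, -1.0]]
ft_force: [-0.2, -0.7, 0.4]
grip_width: 0.0851
gripper_force: 0.0
```

Run:
```python
from h import *
Z=dict(pole_bar_top=.055,blade_mid=.022,selector_grip=.066,pulse_button_top=.067,dressing_stick=0,clipper_blade=.022)
s,im,de=snap('wrist','w2.png'); print(s['position'],s['time_s'],np.array(cams.calibration('wrist')['tool_from_camera']).round(3))
for q,z in Z.items(): mark('wrist',q,z,s)
for q,z in(('clipper_blade',.025),('dressing_stick',.022),('demagnetiser',.045)):
    for r in cams.outline_of('wrist',q)[:1]:
        ys,xs=np.nonzero(r['mask'])
        P=np.array([onz('wrist',u,v,z,s)[:2] for u,v in zip(xs[::3],ys[::3])])
        print(q,r['p'],cv2.minAreaRect((P*1000).astype(np.float32)),P.min(0),P.max(0))
```

```text
[0.43774519 0.20111291 0.19143706] 5.1667 [[ 0.     0.962  0.273  0.067]
 [ 1.    -0.     0.     0.   ]
 [ 0.     0.273 -0.962 -0.143]
 [ 0.     0.     0.     1.   ]]
wrist pole_bar_top 0.97 (482.1, 228.8) [0.617 0.155 0.055]
wrist blade_mid 0.69 (318.8, 151.6) [0.4386 0.2338 0.022 ]
wrist blade_mid 0.23 (486.9, 228.6) [0.644  0.1419 0.022 ]
wrist selector_grip 0.67 (490.4, 149.3) [0.6043 0.2419 0.066 ]
wrist selector_grip 0.25 (544.7, 256.6) [0.6848 0.1271 0.066 ]
wrist pulse_button_top 0.61 (471.8, 91.5) [0.5777 0.2941 0.067 ]
wrist dressing_stick 0.74 (318.6, 173.0) [0.4385 0.2053 0.    ]
wrist clipper_blade 0.79 (326.5, 151.1) [0.4472 0.2344 0.022 ]
clipper_blade 0.94 ((444.69122314453125, 232.71018981933594), (43.16154098510742, 29.520889282226562), 89.85734558105469) [0.42988556 0.21115497] [0.45949488 0.25427339]
dressing_stick 0.94 ((439.8216857910156, 204.6143035888672), (130.31846618652344, 22.80406379699707), 86.40876770019531) [0.42600889 0.13943529] [0.45392717 0.2699769 ]Traceback (most recent call last):
  File "<stdin>", line 8, in <module>
  File "h.py", line 15, in onz
    o,d=ray(name,u,v,s); return o+d*(z-o[2])/d[2]
        ~~~^^^^^^^^^^^^
  File "h.py", line 13, in ray
    T=cam2world(name,s); return T[:3,3],T[:3,:3]@np.array([x[0],-x[1],-1])
  File "h.py", line 6, in cam2world
    c,f=K(name)
        ~^^^^^^
  File "h.py", line 4, in K
    c=cams.calibration(name); f=200/np.tan(np.radians(c['vertical_fov'])/2); return c,f
ValueError: time passes only in moves, steps and waits
```

View pics/w2.png

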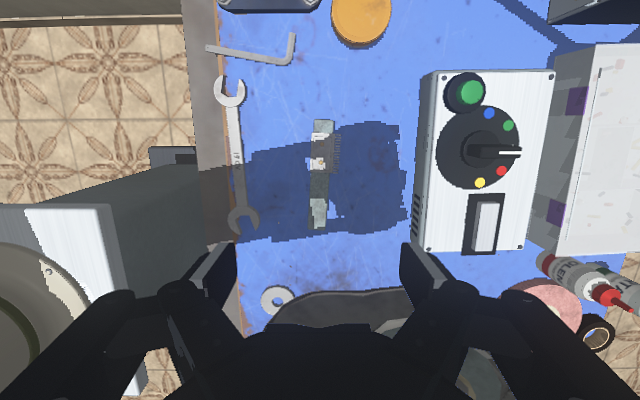

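The close view shows the blade at (320,150) on the stick, which runs (322,122)–(318,227). The bar is at (486,226), the knob at (487,150) and the red stud at (501,171).

```bash
sed -i 's/^def K(name):/import functools\n@functools.lru_cache(None)\ndef K(name):/' h.py
python3 - <<'E'
from h import *
s,im,de=snap('wrist')
def show(n,z,L):
    P=[onz('wrist',u,v,z,s)[:2].round(4) for u,v in L]; print(n,[p.tolist() for p in P],np.degrees(np.arctan2(*(P[0]-P[1]))).round(2))
show('boxL',.045,[(433,72),(415,250)]);show('boxR',.045,[(555,70),(526,250)])
show('barL',.055,[(478,204),(473,249)]);show('barR',.055,[(497,203),(492,249)])
for q,z in(('clipper_blade',.027),('dressing_stick',.022)):
    r=cams.outline_of('wrist',q)[0]; m=r['mask']; ys=np.nonzero(m.any(1))[0]
    E=[]
    for v in ys[6:-6]:
        xs=np.nonzero(m[v])[0]; a=onz('wrist',xs[0]-.5,v,z,s);b=onz('wrist',xs[-1]+.5,v,z,s); E.append([a[1],a[0],b[0]])
    E=np.array(E); print(q,E[::6].round(4).tolist()); 
    for k in(1,2): print(np.degrees(np.arctan(np.polyfit(E[:,0],E[:,k],1)[0])))
E=0
c=im[100:260,280:540]; cv2.imwrite('pics/c1.png',cv2.resize(c,None,fx=3,fy=3,interpolation=cv2.INTER_CUBIC)[:,:,::-1])
E
```

```text
boxL [[0.5494, 0.3138], [0.5505, 0.1245]] -0.33
boxR [[0.6701, 0.3176], [0.6811, 0.1244]] -3.26
barL [[0.6087, 0.1832], [0.6118, 0.1307]] -3.38
barR [[0.6291, 0.1844], [0.6334, 0.1307]] -4.58
clipper_blade [[0.2491, 0.43, 0.4594], [0.2426, 0.4289, 0.4585], [0.2361, 0.4289, 0.4608], [0.2295, 0.4289, 0.461], [0.2229, 0.4288, 0.46]]
2.728890914485564
-5.431707302541868
dressing_stick [[0.2638, 0.431, 0.454], [0.2574, 0.4321, 0.4541], [0.2083, 0.4287, 0.4516], [0.2013, 0.4286, 0.4517], [0.1942, 0.4274, 0.4506], [0.187, 0.4274, 0.4507], [0.1798, 0.4262, 0.4485], [0.1724, 0.425, 0.4486], [0.165, 0.4249, 0.4475], [0.1574, 0.4237, 0.4476], [0.1498, 0.4236, 0.4477]]
4.9154397628830475
3.6110476949930677
```

View pics/c1.png

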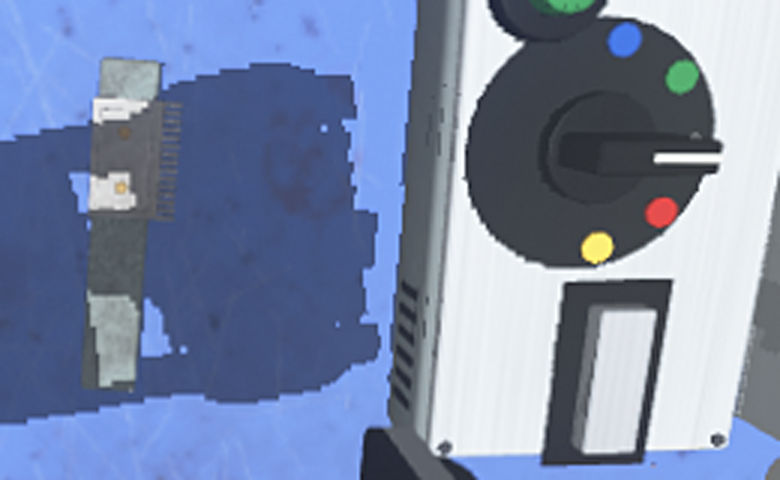

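Request:
move_arm(
  jaw=[5,5,5,5,5,5,5,5,5,5],
  dp=[
    [3.2,0.28,0],
    [0,0,0],
    [0,0,4],
    [0,0,4],
    [0,0,3],
    [0,0,2.4],
    [0,0,2],
    [0,0,2],
    [0,0,0],
    [0,0,0],
  ],
  turn=[
    [0,0,0],
    [0,0,0.07],
    [0,0,0],
    [0,0,0],
    [0,0,0],
    [0,0,0],
    [0,0,0],
    [0,0,0],
    [0,0,0],
    [0,0,0],
  ],
)

```text
time_s: 6.65
position: [0.4403, 0.2331, 0.0171]
tool_rot: [[0.066, 0.998, -0.002], [0.998, -0.066, -0.0], [-0.001, -0.002, -1.0]]
ft_force: [0.5, -0.4, 0.7]
grip_width: 0.0499
gripper_force: 0.0
```

Request:
move_arm(
  jaw=[3,2,2,2,2,2,2,2],
  dp=[
    [0,0,0],
    [0,0,0],
    [0,0,0],
    [0,0,0],
    [0,0,0],
    [0,0,0],
    [0,0,0],
    [0,0,0],
  ],
  turn=[
    [0,0,0],
    [0,0,0],
    [0,0,0],
    [0,0,0],
    [0,0,0],
    [0,0,0],
    [0,0,0],
    [0,0,0],
  ],
  force=35,
)

```text
time_s: 7.32
position: [0.4412, 0.2334, 0.0187]
tool_rot: [[0.066, 0.998, 0.003], [0.998, -0.066, 0.001], [0.001, 0.003, -1.0]]
ft_force: [-0.7, -0.3, 7.0]
grip_width: 0.0244
gripper_force: 34.3
```

Request:
move_arm(
  jaw=[2,2,2,2,2,2,2],
  dp=[
    [0,0,-1],
    [0,0,-2],
    [0,0,-3],
    [0,0,-3],
    [0,0,-3],
    [0,0,0],
    [0,0,0],
  ],
  turn=[
    [0,0,0],
    [0,0,0],
    [0,0,0],
    [0,0,0],
    [0,0,0],
    [0,0,0],
    [0,0,0],
  ],
)

```text
time_s: 7.9
position: [0.441, 0.2333, 0.1391]
tool_rot: [[0.066, 0.998, 0.004], [0.998, -0.066, 0.001], [0.001, 0.004, -1.0]]
ft_force: [0.3, -0.6, -0.4]
grip_width: 0.0245
gripper_force: 34.7
```

Run:
```python
from h import *
s,im,de=snap('wrist'); print(s['position'],s['grip_width'],s['gripper_force'])
mark('wrist','blade_mid',s['position'][2]+.005,s)
for q,z in dict(pole_bar_top=.055,selector_grip=.066,pulse_button_top=.067).items(): mark('wrist',q,z,s)
cv2.imwrite('pics/w3.png',im[:,:,::-1])
```

```text
[0.44096021 0.23333969 0.1390837 ] 0.024492742459922667 34.70380783081055
wrist blade_mid 0.65 (315.6, 246.2) [0.4401 0.2343 0.1441]
wrist blade_mid 0.38 (316.3, 212.9) [0.4418 0.2533 0.1441]
wrist pole_bar_top 0.71 (515.8, 267.2) [0.6215 0.1572 0.055 ]
wrist pole_bar_top 0.44 (349.3, 31.8) [0.4732 0.3612 0.055 ]
wrist selector_grip 0.72 (514.1, 181.4) [0.6012 0.2428 0.066 ]
wrist selector_grip 0.57 (494.9, 115.1) [0.5799 0.2955 0.066 ]
wrist pulse_button_top 0.7 (492.4, 117.3) [0.5776 0.294  0.067 ]
```

View pics/w3.png

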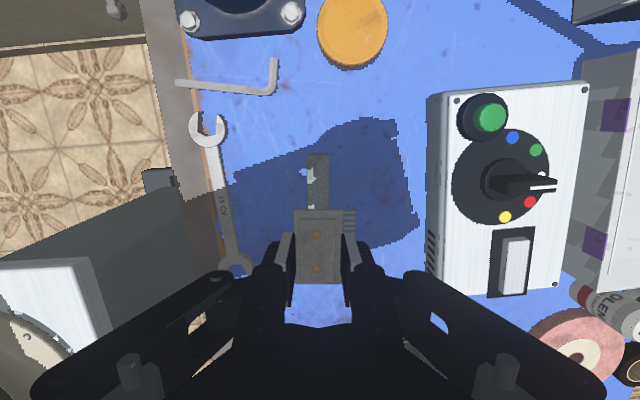

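The blade is held at rows 210–283, centred on column 318. The bar shows at (515,266). I'll measure the bar, box and blade through depth.

```bash
cat > bar.py <<'E'
from h import *
def cloud(s,de):
    c,f=K('wrist'); v,u=np.mgrid[0:400,0:640]; d=np.stack([(u-c['cx'])/f,(v-c['cy'])/f],-1); x=d.copy()
    for _ in range(15): x=d/(1+c['k1']*(x**2).sum(-1,keepdims=True))
    P=np.stack([x[...,0]*de,-x[...,1]*de,-de],-1); T=cam2world('wrist',s)
    W=P@T[:3,:3].T+T[:3,3]; W[de<=0]=np.nan; return W
E
python3 - <<'E'
from bar import *
s,im,de=snap('wrist'); W=cloud(s,de)
def rect(n,m,f=True):
    p=W[m]; 
    r=cv2.minAreaRect((p[:,:2]*1000).astype(np.float32)); print(n,m.sum(),np.round(r[0],1),np.round(r[1],1),round(r[2],1),'zmed',np.median(p[:,2]).round(4))
x,y,z=W[...,0],W[...,1],W[...,2]
near=(abs(x-.62)<.03)&(abs(y-.157)<.045)
print(np.histogram(z[near],np.arange(.03,.07,.003)))
rect('bar',near&(z>.0505)&(z<.062))
rect('plate',(x>.53)&(x<.72)&(y>.09)&(y<.36)&(abs(z-.045)<.004))
rect('button',(abs(x-.578)<.02)&(abs(y-.294)<.02)&(z>.062))
rect('knobbar',(abs(x-.61)<.04)&(abs(y-.242)<.03)&(z>.073))
t=s['position']; bl=(abs(x-t[0])<.012)&(abs(y-t[1])<.04)&(abs(z-t[2]-.008)<.008)
rect('blade',bl)
print(W[bl][:,1].min(),W[bl][:,1].max())
for (u,v) in((318,210),(318,283)): print(onz('wrist',u,v,t[2]+.0065,s))
E
```

```text
(array([   0,    0,    0,    0,  578, 2703,  186,  183, 1118,    2,    0,
          0,    0]), array([0.03 , 0.033, 0.036, 0.039, 0.042, 0.045, 0.048, 0.051, 0.054,
       0.057, 0.06 , 0.063, 0.066, 0.069]))
bar 1324 [621.7 157. ] [21.2 56.3] 1.6 zmed 0.0552
plate 23387 [633.7 226.6] [158.  220.4] 2.1 zmed 0.0455
button 702 [577.5 294.3] [20.3 21.1] 86.5 zmed 0.0668
knobbar 883 [605.5 240.8] [40.1 11.6] 1.3 zmed 0.0799
blade 3347 [440.  233.1] [45.6 24. ] 90.0 zmed 0.1459
0.21033547926546917 0.25590373759945606
[0.44183962 0.25505736 0.14279691]
[0.43901424 0.21196895 0.14279691]
```

Request:
move_arm(
  jaw=[2,2,2,2,2,2,2,2,2,2,2],
  dp=[
    [0,0,0],
    [-1.37,2.97,0],
    [-1.37,2.97,0],
    [-1.37,2.97,0],
    [-1.37,2.97,0],
    [-1.37,2.97,0],
    [-1.37,2.97,0],
    [0,0,3],
    [0,0,3],
    [0,0,0],
    [0,0,0],
  ],
  turn=[
    [0,0,-0.098],
    [0,0,0],
    [0,0,0],
    [0,0,0],
    [0,0,0],
    [0,0,0],
    [0,0,0],
    [0,0,0],
    [0,0,0],
    [0,0,0],
    [0,0,0],
  ],
)

```text
time_s: 9.12
position: [0.6203, 0.1567, 0.0759]
tool_rot: [[-0.032, 0.999, -0.004], [0.999, 0.032, -0.0], [-0.0, -0.004, -1.0]]
ft_force: [0.7, 0.8, -0.3]
grip_width: 0.0242
gripper_force: 34.7
```

Request:
move_arm(
  jaw=[2,2,2,2,2,2,2],
  dp=[
    [0.03,0.13,0],
    [0,0,1],
    [0,0,0.6],
    [0,0,0.4],
    [0,0,0.3],
    [0,0,0],
    [0,0,0],
  ],
  turn=[
    [0,0,0],
    [0,0,0],
    [0,0,0],
    [0,0,0],
    [0,0,0],
    [0,0,0],
    [0,0,0],
  ],
)

```text
time_s: 9.7
position: [0.6225, 0.157, 0.0544]
tool_rot: [[-0.032, 0.999, 0.0], [0.999, 0.032, -0.0], [-0.0, 0.0, -1.0]]
ft_force: [-0.4, -0.0, -0.5]
grip_width: 0.0244
gripper_force: 34.7
```

Request:
move_arm(
  jaw=[2,2,2,2],
  dp=[
    [0,-0.06,0.15],
    [0,0,0.1],
    [0,0,0],
    [0,0,0],
  ],
  turn=[
    [0,0,0],
    [0,0,0],
    [0,0,0],
    [0,0,0],
  ],
)

```text
time_s: 10.03
position: [0.6219, 0.157, 0.0519]
tool_rot: [[-0.032, 0.999, 0.0], [0.999, 0.032, -0.0], [-0.0, 0.0, -1.0]]
ft_force: [0.0, 0.1, -0.4]
grip_width: 0.0245
gripper_force: 34.7
```

Request:
move_arm(
  jaw=[2,2,2],
  dp=[
    [0,0,0.08],
    [0,0,0],
    [0,0,0],
  ],
  turn=[
    [0,0,0],
    [0,0,0],
    [0,0,0],
  ],
)

```text
time_s: 10.28
position: [0.622, 0.157, 0.0518]
tool_rot: [[-0.032, 0.999, 0.001], [0.999, 0.032, -0.0], [-0.0, 0.001, -1.0]]
ft_force: [-2.0, 0.1, 5.9]
grip_width: 0.0243
gripper_force: 35.2
```

Contact with the bar. I'll release and rise.

Request:
move_arm(
  jaw=[2.6,2.8,3.2,4,5,5,5,5,5,5,5,5],
  dp=[
    [0,0,0],
    [0,0,0],
    [0,0,0],
    [0,0,0],
    [0,0,0],
    [0,0,0],
    [0,0,-1],
    [0,0,-3],
    [0,0,-4],
    [0,0,-4],
    [0,0,-2],
    [0,0,0],
  ],
  turn=[
    [0,0,0],
    [0,0,0],
    [0,0,0],
    [0,0,0],
    [0,0,0],
    [0,0,0],
    [0,0,0],
    [0,0,0],
    [0,0,0],
    [0,0,0],
    [0,0,0],
    [0,0,0],
  ],
)

```text
time_s: 11.28
position: [0.6236, 0.1573, 0.1977]
tool_rot: [[-0.032, 0.999, 0.011], [0.999, 0.032, 0.001], [0.0, 0.011, -1.0]]
ft_force: [0.0, 0.1, 0.1]
grip_width: 0.0497
gripper_force: 0.0
```

Run:
```python
from bar import *
s,im,de=snap('wrist','w4.png'); W=cloud(s,de); print(s['position'],s['time_s'],s['q'])
def rect(n,m,f=True):
    p=W[m]; 
    if not len(p): return print(n,'none')
    r=cv2.minAreaRect((p[:,:2]*1000).astype(np.float32)); print(n,m.sum(),np.round(r[0],1),np.round(r[1],1),round(r[2],1),'zmed',np.median(p[:,2]).round(4))
x,y,z=W[...,0],W[...,1],W[...,2]
near=(abs(x-.62)<.03)&(abs(y-.157)<.045)
rect('bar',near&(z>.0505)&(z<.0565)); rect('blade',near&(z>.0567)&(z<.07)); rect('bladeupper',near&(z>.0602)&(z<.07))
rect('knobbar',(abs(x-.61)<.04)&(abs(y-.242)<.03)&(z>.073))
rect('button',(abs(x-.578)<.02)&(abs(y-.294)<.02)&(z>.062))
for q,z in dict(blade_mid=.055,selector_grip=.066,selector_pointer=.047,mark_red=.048).items(): mark('wrist',q,z,s)
```

```text
[0.6235962  0.15726118 0.19771762] 11.2833 [3.62598876e+00 3.23373180e+01 6.19104335e+01 1.81752588e-03
 8.51314331e+01 1.78115635e+00]
bar 210 [625.8 156.7] [30.9 56.5] 6.3 zmed 0.0551
blade 1149 [625.1 156.7] [32.3 52. ] 2.6 zmed 0.061
bladeupper 636 [621.2 156.7] [18.9 36.5] 2.1 zmed 0.0619
knobbar 577 [605.9 240.6] [38.6 11.1] 1.0 zmed 0.08
button 527 [578.6 293.4] [21.4 21. ] 50.5 zmed 0.0669
wrist blade_mid 0.68 (313.5, 188.7) [0.6208 0.1538 0.055 ]
wrist selector_grip 0.64 (297.6, 100.6) [0.6034 0.2412 0.066 ]
wrist selector_pointer 0.62 (334.9, 101.2) [0.6397 0.243  0.047 ]
wrist mark_red 0.53 (332.9, 100.9) [0.6377 0.2431 0.048 ]
wrist mark_red 0.51 (325.4, 126.2) [0.6311 0.2183 0.048 ]
```

View pics/w4.png

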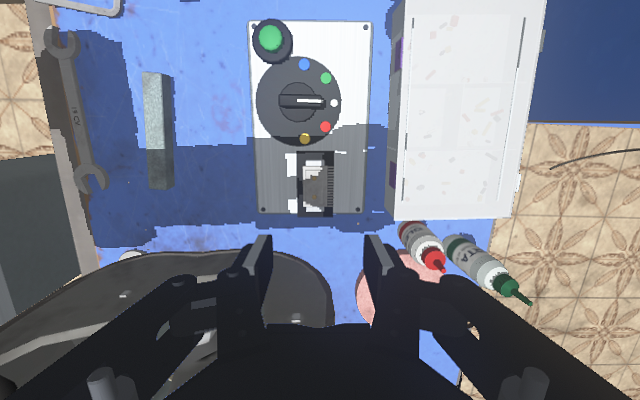

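The view shows the blade centred on the bar at (315,187), matching the bar in depth to within 1 mm. The red stud is at (325,127), clockwise from the pointer. Next I'll turn the tool for the knob.

Request:
move_arm(
  jaw=[3.5,3.5,3.5,3.5,3.5,3.5,3.5,3.5,3.5,3.5,3.5,3.5],
  dp=[
    [4,0,0],
    [4,0,0],
    [0,0,0],
    [0,0,0],
    [0,0,0],
    [0,0,0],
    [0,0,0],
    [0,0,0],
    [0,0,0],
    [0,0,0],
    [0,0,0],
    [0,0,0],
  ],
  turn=[
    [0,0,-0.12],
    [0,0,-0.12],
    [0,0,-0.12],
    [0,0,-0.12],
    [0,0,-0.12],
    [0,0,-0.12],
    [0,0,-0.12],
    [0,0,-0.12],
    [0,0,-0.12],
    [0,0,-0.12],
    [0,0,-0.12],
    [0,0,-0.12],
  ],
)

```text
time_s: 12.53
position: [0.6142, 0.2365, 0.1895]
tool_rot: [[-0.996, 0.093, -0.003], [0.093, 0.996, -0.0], [0.003, -0.001, -1.0]]
ft_force: [1.3, -0.1, 0.5]
grip_width: 0.035
gripper_force: 0.0
```

Request:
move_arm(
  jaw=[3.5,3.5,3.5,3.5],
  dp=[
    [0,0,0],
    [0,0,0],
    [0,0,0],
    [0,0,0],
  ],
  turn=[
    [0,0,-0.115],
    [0,0,0],
    [0,0,0],
    [0,0,0],
  ],
)

```text
time_s: 12.87
position: [0.6144, 0.2365, 0.1903]
tool_rot: [[-1.0, -0.013, -0.001], [-0.013, 1.0, -0.0], [0.001, -0.0, -1.0]]
ft_force: [-0.2, -0.5, 0.4]
grip_width: 0.0349
gripper_force: 0.0
```

Request:
move_arm(
  jaw=[3.5,3.5,3.5,3.5,3.5,3.5,3.5,3.5,3.5],
  dp=[
    [1.2,0.43,0],
    [0,0,3.5],
    [0,0,3.5],
    [0,0,2],
    [0,0,1.5],
    [0,0,1.5],
    [0,0,1],
    [0,0,0],
    [0,0,0],
  ],
  turn=[
    [0,0,0],
    [0,0,0],
    [0,0,0],
    [0,0,0],
    [0,0,0],
    [0,0,0],
    [0,0,0],
    [0,0,0],
    [0,0,0],
  ],
)

```text
time_s: 13.62
position: [0.6025, 0.2406, 0.061]
tool_rot: [[-1.0, -0.015, -0.0], [-0.015, 1.0, -0.0], [0.0, -0.0, -1.0]]
ft_force: [-0.5, 0.1, -0.2]
grip_width: 0.035
gripper_force: 0.0
```

Request:
move_arm(
  jaw=[2.5,1.5,0.8,0.8,0.8,0.8,0.8],
  dp=[
    [0,0,0.15],
    [0,0,0],
    [0,0,0],
    [0,0,0],
    [0,0,0],
    [0,0,0],
    [0,0,0],
  ],
  turn=[
    [0,0,0],
    [0,0,0],
    [0,0,0],
    [0,0,0],
    [0,0,0],
    [0,0,0],
    [0,0,0],
  ],
  force=50,
)

```text
time_s: 14.2
position: [0.6028, 0.2424, 0.0607]
tool_rot: [[-1.0, -0.017, 0.002], [-0.016, 1.0, 0.003], [-0.002, 0.003, -1.0]]
ft_force: [0.4, 8.0, 1.6]
grip_width: 0.0095
gripper_force: 50.2
```

Request:
move_arm(
  jaw=[0.8,0.8,0.8,0.8,0.8,0.8,0.8,0.8,0.8,0.8,0.8],
  dp=[
    [0,0.15,0],
    [0,0,0],
    [0,0,0],
    [0,0,0],
    [0,0,0],
    [0,0,0],
    [0,0,0],
    [0,0,0],
    [0,0,0],
    [0,0,0],
    [0,0,0],
  ],
  turn=[
    [0,0,0],
    [0,0,0.08],
    [0,0,0.08],
    [0,0,0.08],
    [0,0,0.08],
    [0,0,0.08],
    [0,0,0.08],
    [0,0,0.08],
    [0,0,0.08],
    [0,0,0.06],
    [0,0,0],
  ],
)

```text
time_s: 15.12
position: [0.6026, 0.2424, 0.0607]
tool_rot: [[-0.774, 0.633, 0.001], [0.633, 0.774, 0.0], [-0.001, 0.001, -1.0]]
ft_force: [-2.0, 0.7, 6.0]
grip_width: 0.0097
gripper_force: 50.8
```

Request:
move_arm(
  jaw=[0.8,0.8,0.8],
  dp=[
    [0,0,0],
    [0,0,0],
    [0,0,0],
  ],
  turn=[
    [0,0,0],
    [0,0,0],
    [0,0,0],
  ],
)

```text
time_s: 15.37
position: [0.6026, 0.2424, 0.0606]
tool_rot: [[-0.777, 0.63, 0.001], [0.63, 0.777, 0.0], [-0.001, 0.001, -1.0]]
ft_force: [-1.5, 1.6, 5.9]
grip_width: 0.0096
gripper_force: 50.8
```

Request:
move_arm(
  jaw=[1.5,2.5,3.5,3.5,3.5,3.5,3.5,3.5,3.5,3.5],
  dp=[
    [0,0,0],
    [0,0,0],
    [0,0,0],
    [0,0,0],
    [0,0,-1],
    [0,0,-3],
    [0,0,-4],
    [0,0,-4],
    [0,0,0],
    [0,0,0],
  ],
  turn=[
    [0,0,0],
    [0,0,0],
    [0,0,0],
    [0,0,0],
    [0,0,0],
    [0,0,0],
    [0,0,0],
    [0,0,0],
    [0,0,0],
    [0,0,0],
  ],
)

```text
time_s: 16.2
position: [0.6033, 0.2423, 0.1828]
tool_rot: [[-0.775, 0.632, 0.006], [0.632, 0.775, 0.001], [-0.004, 0.005, -1.0]]
ft_force: [-0.2, 0.1, -0.3]
grip_width: 0.035
gripper_force: 0.0
```

Run:
```python
from bar import *
s,im,de=snap('wrist','w5.png'); W=cloud(s,de); print(s['position'],s['time_s'])
def rect(n,m):
    p=W[m]
    if not len(p): return print(n,'none')
    r=cv2.minAreaRect((p[:,:2]*1000).astype(np.float32)); print(n,m.sum(),np.round(r[0],1),np.round(r[1],1),round(r[2],1),'zmed',np.median(p[:,2]).round(4))
x,y,z=W[...,0],W[...,1],W[...,2]
rect('knobbar',(abs(x-.605)<.035)&(abs(y-.24)<.035)&(z>.073)&(z<.09))
rect('button',(abs(x-.578)<.02)&(abs(y-.294)<.02)&(z>.062)&(z<.075))
for q,z in dict(blade_mid=.055,selector_grip=.066,selector_pointer=.047,mark_red=.048,pulse_button_top=.067).items(): mark('wrist',q,z,s)
```

```text
[0.60326436 0.24231989 0.182784  ] 16.2
knobbar 488 [605.4 237.7] [10.4 40. ] 50.9 zmed 0.0802
button 436 [578.  293.8] [21.2 20.7] 42.0 zmed 0.067
wrist selector_grip 0.94 (314.2, 188.8) [0.598  0.2408 0.066 ]
wrist selector_pointer 0.65 (297.5, 321.0) [0.7157 0.1181 0.047 ]
wrist selector_pointer 0.4 (344.2, 135.1) [0.5782 0.2951 0.047 ]
wrist mark_red 0.56 (317.3, 221.0) [0.6309 0.218  0.048 ]
wrist pulse_button_top 0.96 (345.8, 134.8) [0.5768 0.2955 0.067 ]
```

View pics/w5.png

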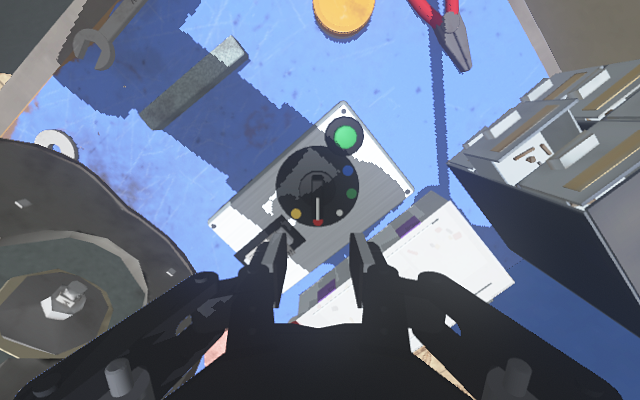

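The knob bar has turned 40° and its pointer now sits over the red stud at (317,222). Next is the button at (345,135).

Request:
move_arm(
  jaw=[0,0,0,0,0,0,0,0,0,0,0],
  dp=[
    [2.63,1.22,0],
    [2.63,1.22,0],
    [0,0,0],
    [0,0,0],
    [0,0,3],
    [0,0,3],
    [0,0,2.5],
    [0,0,1],
    [0,0,0],
    [0,0,0],
    [0,0,0],
  ],
  turn=[
    [0,0,0],
    [0,0,0],
    [0,0,0],
    [0,0,0],
    [0,0,0],
    [0,0,0],
    [0,0,0],
    [0,0,0],
    [0,0,0],
    [0,0,0],
    [0,0,0],
  ],
)

```text
time_s: 17.42
position: [0.5782, 0.2943, 0.0863]
tool_rot: [[-0.775, 0.632, 0.003], [0.632, 0.775, 0.001], [-0.002, 0.002, -1.0]]
ft_force: [0.3, -0.1, 0.6]
grip_width: 0.0002
gripper_force: 0.0
```

Request:
move_arm(
  jaw=[0,0,0,0,0,0],
  dp=[
    [0,0,1.5],
    [0,0,0.4],
    [0,0,0.3],
    [0,0,0.3],
    [0,0,0],
    [0,0,0],
  ],
  turn=[
    [0,0,0],
    [0,0,0],
    [0,0,0],
    [0,0,0],
    [0,0,0],
    [0,0,0],
  ],
)

```text
time_s: 17.92
position: [0.5775, 0.2943, 0.0611]
tool_rot: [[-0.775, 0.632, 0.002], [0.632, 0.775, 0.0], [-0.001, 0.001, -1.0]]
ft_force: [-2.1, -1.6, 6.4]
grip_width: -0.0001
gripper_force: 3.1
```

Request:
move_arm(
  jaw=[0,0,0],
  dp=[
    [0,0,0.1],
    [0,0,0],
    [0,0,0],
  ],
  turn=[
    [0,0,0],
    [0,0,0],
    [0,0,0],
  ],
)

```text
time_s: 18.17
position: [0.5775, 0.2943, 0.061]
tool_rot: [[-0.775, 0.632, 0.002], [0.632, 0.775, 0.0], [-0.002, 0.002, -1.0]]
ft_force: [-4.9, -2.5, 12.1]
grip_width: -0.0
gripper_force: 6.0
```

Request:
move_arm(
  jaw=[0,0,0,0,0,0,0],
  dp=[
    [0,0,-0.5],
    [0,0,-2],
    [0,0,-4],
    [0,0,-4],
    [0,0,-3],
    [0,0,0],
    [0,0,0],
  ],
  turn=[
    [0,0,0],
    [0,0,0],
    [0,0,0],
    [0,0,0],
    [0,0,0],
    [0,0,0],
    [0,0,0],
  ],
)

```text
time_s: 18.75
position: [0.5776, 0.2945, 0.1959]
tool_rot: [[-0.775, 0.632, 0.004], [0.632, 0.775, 0.001], [-0.003, 0.004, -1.0]]
ft_force: [-0.9, -0.4, 0.2]
grip_width: -0.0
gripper_force: 0.0
```

Run:
```python
from bar import *
s,im,de=snap('wrist','w6.png'); W=cloud(s,de); print(s['position'],s['time_s'])
def rect(n,m):
    p=W[m]
    if not len(p): return print(n,'none')
    r=cv2.minAreaRect((p[:,:2]*1000).astype(np.float32)); print(n,m.sum(),np.round(r[0],1),np.round(r[1],1),round(r[2],1),'zmed',np.median(p[:,2]).round(4))
x,y,z=W[...,0],W[...,1],W[...,2]
rect('knobbar',(abs(x-.605)<.035)&(abs(y-.24)<.035)&(z>.073)&(z<.09))
rect('button',(abs(x-.578)<.02)&(abs(y-.294)<.02)&(z>.062)&(z<.075))
im,_=cams.get_image('scene'); cv2.imwrite('pics/s6.png',cv2.resize(im[190:350,160:380],None,fx=3,fy=3)[:,:,::-1])
```

```text
[0.57764118 0.29453915 0.19585912] 18.75
knobbar 205 [601.2 241.3] [10.5 29.9] 49.6 zmed 0.0801
button 344 [577.5 293.6] [20.3 20.7] 50.9 zmed 0.067
```

View pics/s6.png

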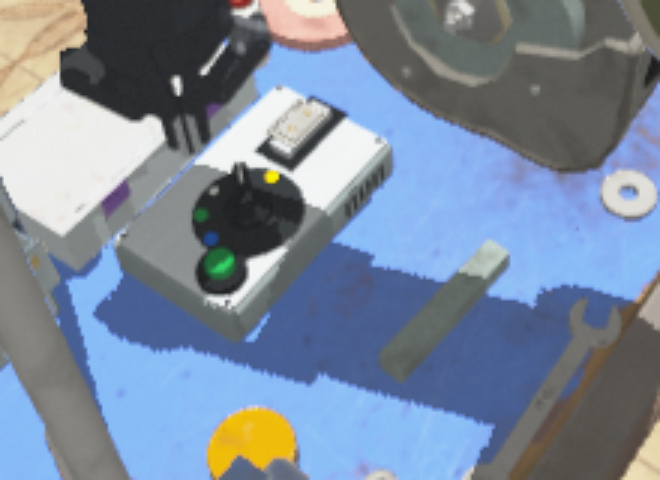

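The scene crop shows the blade on the bar at (300,125), the knob pointing at the red place (it hides the stud), and the green button back up. The arm is clear, so I'm handing in.

```bash
python3 -c "
from rig import ticket; print(ticket.close_job())"
```

```text
the job is handed in; nothing more can be done
None
```

The blade lies lengthwise and centred on the steel bar to within about 1 mm, the knob is clicked onto red, the green button was then pressed fully and released, and the job was handed in at about 19 s of the 66 s allowed.

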